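# Flip the stop down and seat the control unit against it

### The job

Flip the hinged stop arm all the way down across the channel of the test nest. Then slide the aluminium control unit along the channel until it is home on the nose of the stop, press it there steadily with about 12 N for a second (never as much as 25 N), and let go so that it stays seated. Leave the other things on the bench alone.

Things in the scene. Friction and masses are not known exactly. Their poses are not given: they have to be found in the camera images.
- nest: Aluminium test nest, fixed: plate 150 (x) x 360 (y) x 12 mm, origin at the centre of its underside, on the bench. A channel open at both ends runs along its y, floor at z = 12 mm, between a fence on the robot's side (x = -65 to -43 mm, top at z = 48 mm) and a low rail (x = 43 to 55 mm, top at z = 30 mm).
- unit: Loose control unit in the channel: open aluminium housing with a green board, 80 (x) x 120 (y) x 38 mm high, flat end faces, 0.28 to 0.52 kg. Origin at the centre of its underside. Its y lies nearly along the channel, 3 mm play each side. It starts on the -y side of the stop and slides towards the nest's +y with 1 to 5 N of drag.
- stop (a joint): Angle (rad) of the stop arm's hinge, its axis along the nest's y. 0: raised, leaning 20 degrees back over the robot's side of the fence; 0.35: upright; 1.92: fully down on its end stop, level across the channel. Stiff hinge: the arm stays where it is left; 2 to 4 N at the tip swings it.
- stop_hinge (a point): Middle of the hinge axis, on the fence at x = -54, y = 115, z = 62 mm of the nest. Cheeks beside it reach z = 72 mm. The arm is a steel bar 24 mm wide (along y), 8 mm thick, 108 mm long from this axis. Under it sits a block (22 mm along y, 34 to 74 mm from the hinge) that hangs into the channel to 44 mm below the bar's mid-plane when down.
- stop_tip (a point): Free end of the stop arm, in the middle of its width and thickness, 108 mm from the hinge axis.
- pin (a joint): Push-in (m) of a light brass pin (at most 0.7 N) in the nose. 0: 5 mm proud; 0.005: flush, unit on the nose. The nose, the hard stop, is a 20 mm round screw head that points to -y from the stop's block, 54 mm from the hinge, 30 mm below the bar. Its setting differs each time and is not measured: its face is 15 to 45 mm to -y of the arm's mid-width.
- screwdriver: Bystander: screwdriver with a green handle, lying on the bench.
- dish: Bystander: glass dish, 100 mm across, 40 mm high.
- fan: Bystander: black square cooling fan, 50 x 50 x 16 mm.
- spray: Bystander: white capped jar, 44 mm across, 90 mm high.
There are look-alikes about, which are no part of the job. There is more than one size of the unit; the one meant has the size given above.

How it is judged:
On the way, in this order (a step that is already met when the one before it is completed fails the run):
1. the stop arm is fully down (within 4 degrees) and the unit has not yet come to it (value of joint stop above 1.85 rad and value of joint pin below 0.001 m), for 0.2 s.
2. the unit is pressed on the nose with 5 to 18 N for half a second, the arm down (value of joint stop above 1.85 rad and value of joint pin above 0.0035 m and contact force between unit and stop between 5 and 18 N), for 0.5 s.
At the end, for the whole second after the job is handed in: The stop arm is fully down (within 4 degrees); the unit lies flat in the channel, at rest, with its end face within 1.5 mm of the hard nose (pin pushed in at least 3.5 mm) (value of joint stop above 1.85 rad and value of joint pin above 0.0035 m and linear speed of unit below 0.01 m/s and height (world z) of unit below 0.016 m and angle between unit's own z axis and vertical below 0.05 rad and x of unit in the frame of nest between -0.006 and 0.006 m); the robot touches nothing.
It fails at once if the unit is pressed on the stop with more than 25 N (contact force between unit and stop above 25 N).
It fails at once if the unit is lifted or tipped (height (world z) of unit above 0.03 m or angle between unit's own z axis and vertical above 0.2 rad).
It fails at once if a bystander is moved by more than 20 mm (distance of any of screwdriver, dish, fan, spray from where it was at the start of the episode above 0.02 m).
It also fails if it takes over 67 s, if anything falls off the work surface, if the arm or the gripper's body presses on something with over 40 N, if the wrist force passes 120 N, or if a joint passes its speed limit or range.

### The arm

A 6-joint arm with a two-finger parallel gripper is mounted at the origin on the work surface. World frame = base frame: x ahead of the robot, y to its left, z up, the work surface at z = 0. Lengths are in m, angles in rad, forces in N, time in s.
With the tool pointing down it reaches from about 0.35 to 0.95 m from the base axis. Payload 17.4 kg.
Tool frame: the origin (TCP) lies on the centre line of the jaws, within the pads' length; the fingertips stand 22 mm ahead of it and the grasp point (between the pads) lies 3 mm ahead of it; x points along the fingers, y is the direction in which the jaws open and shut, and the axes are right-handed (so a half turn about x gives the same grasp; the last joint's range is limited). The gripper opens to 93 mm and grips with 3 to 60 N. Pads are 15 mm wide; open, the fingers measure 128 mm over their backs; the gripper's body (75 mm by 188 mm) begins 65 mm behind the grasp point.
Start: joints at [-0.038, 0.116, 1.442, -0, 1.584, -0.038], TCP at [0.675, -0, 0.202] pointing down, gripper open.
Joint ranges: [-2.83, 2.83], [-0.83, 2.19], [0.07, 2.5], [-1.14, 4.28], [0.01, 3], [-2.97, 2.97]. Speed limits (rad/s): [1.89, 1.89, 2.22, 3.14, 3.14, 3.14].

### API

Orientations are given as a unit quaternion [x, y, z, w].
In Python, from bench import robot, grab_frame, order gives the robot as it stands.
- The arm moves only by the tool servo_tool, never from a script. Its argument "plan" is a list of rows, each an object with "delta_pos": the shift along the tool's x, y, z in units of 60 mm (1.0 is 60 mm), a list of three; "rotation": the turn, a rotation vector about the tool's x, y, z in rad, a list of three; "grip": the closure, from -1 (fully open) to 1 (shut). In form: [{"delta_pos": [dx, dy, dz], "rotation": [ax, ay, az], "grip": grip}, ...]. A call has 1 to 10 rows; each row is the pose to reach, as a shift and turn from the pose commanded when the call began, along the tool's axes at that moment; what a row does not reach only later rows make up. A row lasts 1/8 s, in which the tool goes at most 62.5 mm and 10.7 degrees, less where a joint would pass 70% of its speed; a pose out of reach is approached as far as the arm can. A call with a gripper value outside its range is refused whole. The fingers move at their own pace and stop on an object; "newtons" is the grip in N (left out, the last holds). Time passes only in rows, so rows that repeat a pose let the fingers close. It gives the time, the measured TCP pose, the force and the opening at its end, in the units of the state.
- robot.read_state(): the state, without advancing time (a new reading comes with each control period).
- grab_frame(name): name is "scene" or "side" or "wrist"; returns a dict with "color" (400x640x3 uint8, red, green, blue), "depth" (400x640 float32, m along the optical axis (not along the pixel's ray), 0 where there is no reading), "camera_matrix" (3x3 intrinsics, pixels), "cam_to_world" (4x4, takes a point from camera to world coordinates); the wrist camera has in their place "mount" (4x4, takes a point from camera to tool coordinates, whose origin is the TCP and whose axes are the tool frame's). Camera axes: x right, y down, z forward; pixel columns grow to the right and rows downward; lengths in m; the calibration is good to about 2 mm. A picture is of the moment at which its call begins: read the wrist's pose just before it.
- order.close_job(): hands the job in, once; it reports no verdict.
The state is a dict: "time": time; "joints": joint angles; "joint_velocities": joint speeds; "effort": joint torques, N m; "position": TCP position; "tcp_rot": TCP orientation; "wrist_force": force on the tool from outside, world axes, zero at the start; "ft_torque": the same for the moment, N m; "width": finger opening in m.
Only numpy, scipy, OpenCV 4.12 (cv2) and the standard library are available. Lean on these libraries where they do the work, as an engineer would, in place of code of your own. Each camera call takes 0.05 s, during which the arm holds its last target. There are 200 camera calls.

## Working session

There is one attempt and no reset: what is moved stays moved. The work goes in short steps, Python scripts to look and compute and a tool call to move; the robot and the scene stay as the last step left them, time stands still between calls to the robot, and variables do not carry over. Pictures are saved under pics/ and viewed, about 8 in all and at most 12, crops included, and the job is handed in when it is done.

Besides the shell and the picture viewer there is one more tool, called after "Call:" as name(argument=value, ...) on one line, values as JSON. servo_tool: Moves the arm, as the interface text tells. Its arguments: {"type":"object","properties":{"plan":{"type":"array"},"newtons":{"type":"number"}},"required":["plan"]}

```bash
mkdir -p pics; cat > h.py <<'E'
import numpy as np, cv2
from bench import robot, grab_frame, order
from scipy.spatial.transform import Rotation as R
def T():
    s=robot.read_state(); M=np.eye(4); M[:3,:3]=R.from_quat(s["tcp_rot"]).as_matrix(); M[:3,3]=s["position"]; return M
def shot(n):
    M=T(); f=grab_frame(n); C=f["cam_to_world"] if "cam_to_world" in f else M@f["mount"]
    K=f["camera_matrix"]; d=f["depth"]; v,u=np.mgrid[:400,:640]
    P=np.stack([(u-K[0,2])/K[0,0]*d,(v-K[1,2])/K[1,1]*d,d],-1)@C[:3,:3].T+C[:3,3]
    P[d==0]=np.nan
    return f,P,C
E
python3 - <<'E'
from h import *
for n in("scene","side"):
    f,P,C=shot(n); np.savez(n+".npz",P=P,c=f["color"]); cv2.imwrite(f"pics/{n}.png",f["color"][...,::-1]); print(n,C.round(3).tolist())
print(robot.read_state())
E
```

```text
scene [[-0.508, 0.575, -0.641, 1.391], [0.861, 0.321, -0.394, 0.528], [-0.021, -0.752, -0.658, 0.997], [0.0, 0.0, 0.0, 1.0]]
side [[0.94, -0.171, 0.294, 0.159], [-0.34, -0.49, 0.803, -1.032], [0.006, -0.855, -0.519, 0.784], [0.0, 0.0, 0.0, 1.0]]
{'time': 0.1, 'joints': array([-3.78119886e-02,  1.16425533e-01,  1.44220457e+00,  1.63756613e-05,
        1.58396801e+00, -3.77728846e-02]), 'joint_velocities': array([-0.0004702 , -0.00234623, -0.00212964, -0.00076959, -0.00013339,
       -0.00124735]), 'effort': array([ 3.09313356e-03, -7.22894382e+01, -6.23865938e+01,  7.81798759e-02,
        2.28431396e-02, -1.37065126e-04]), 'position': array([ 6.74806165e-01, -4.46866955e-06,  2.01683629e-01]), 'tcp_rot': array([ 0.49977222,  0.50025483, -0.5002471 ,  0.49972559]), 'wrist_force': array([ 1.31117015,  0.26261178, -0.24469245]), 'ft_torque': array([-0.01797884, -0.02586647,  0.01732542]), 'width': 0.09262915999234998}
```

View pics/scene.png

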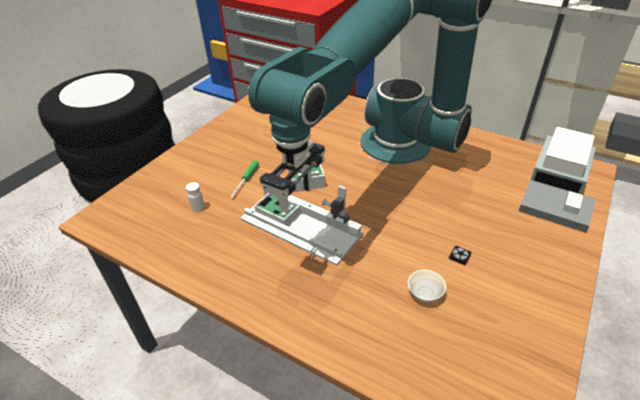

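View pics/side.png

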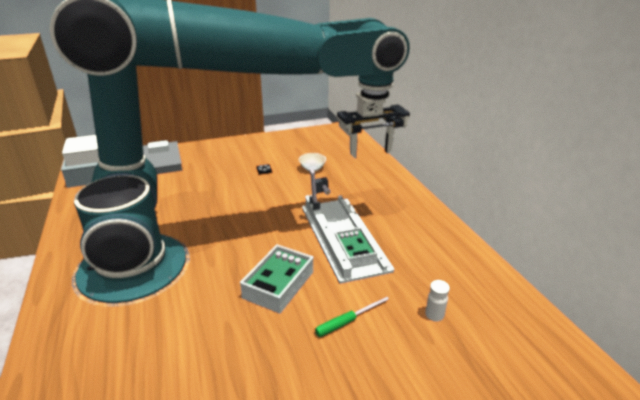

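The scene shows the nest around pixel (300,225), with the unit at its near end (275,205) and the stop arm raised at (340,200). The side view shows the same at (345,240), with an oversized look-alike on the bench at (278,275).

```bash
python3 - <<'E'
from h import *
for n,(u0,u1,v0,v1) in dict(scene=(235,370,180,270),side=(300,400,185,285)).items():
    z=np.load(n+".npz"); P=z["P"]; Q=P[v0:v1,u0:u1].reshape(-1,3)
    Q=Q[(Q[:,2]>.007)&(Q[:,2]<.036)]
    r=cv2.minAreaRect((Q[:,:2]*1000).astype(np.float32)); print(n,r,len(Q))
    for q in [(338,197),(343,188),(275,205)] if n=="scene" else [(313,200),(312,165),(355,240)]:
        print(q,P[q[1],q[0]])
f,P,C=shot("wrist"); np.savez("wrist.npz",P=P,c=f["color"]); cv2.imwrite("pics/w1.png",f["color"][...,::-1]); print(f["mount"].round(3).tolist())
E
```

```text
scene ((491.8905029296875, -125.17550659179688), (481.04571533203125, 313.2002258300781), 87.77289581298828) 3239
(338, 197) [0.52986753 0.04349873 0.13779951]
(343, 188) [0.51763081 0.05306572 0.16663411]
(275, 205) [ 0.56282607 -0.16697842  0.04009963]
side ((525.2111206054688, -69.8565673828125), (365.2875061035156, 248.88059997558594), 87.28176879882812) 2569
(313, 200) [0.52062266 0.04496802 0.07075418]
(312, 165) [0.62929068 0.37763227 0.00462784]
(355, 240) [ 0.57829453 -0.13997742  0.03988647]
[[-0.0, -0.245, 0.97, -0.182], [1.0, -0.001, -0.0, 0.001], [0.001, 0.97, 0.245, -0.067], [0.0, 0.0, 0.0, 1.0]]
```

View pics/w1.png

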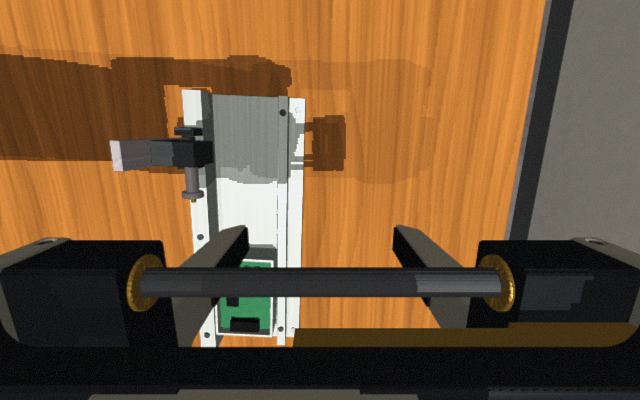

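The wrist view shows the fence at the left (column ~200), the raised arm at (160,155) with its nose at (193,195), the rail (298,200), and the unit at (247,297). Now I'll fit the poses.

```bash
python3 - <<'E'
from h import *
def rect(Q): 
    (c,s,a)=cv2.minAreaRect((Q[:,:2]*1000).astype(np.float32)); return np.round(c,1),np.round(s,1),round(a,2)
z=np.load("wrist.npz"); P=z["P"]
Q=P[80:345,170:315].reshape(-1,3); Q=Q[~np.isnan(Q[:,0])]
print("hist",np.histogram(Q[:,2],np.arange(-.004,.08,.004)))
for nm,a,b in(("fence",.045,.051),("rail",.027,.033),("all",.007,.052),("unit",.0485,.053)):
    q=Q[(Q[:,2]>a)&(Q[:,2]<b)]; print(nm,len(q),np.percentile(q,[1,50,99],axis=0).round(4).tolist(),*rect(q))
f=Q[(Q[:,2]>.045)&(Q[:,2]<.0505)&(Q[:,0]<np.median(Q[:,0])-.02)]
print("fence line",cv2.fitLine((f[:,:2]).astype(np.float32),cv2.DIST_HUBER,0,.001,.001).ravel())
f=Q[(Q[:,2]>.028)&(Q[:,2]<.032)&(Q[:,0]>np.median(Q[:,0])+.02)]
print("rail line",cv2.fitLine((f[:,:2]).astype(np.float32),cv2.DIST_HUBER,0,.001,.001).ravel(), rect(f))
for n in("scene","side"):
    P=np.load(n+".npz")["P"]; q=P.reshape(-1,3); q=q[(abs(q[:,0]-.53)<.12)&(q[:,1]<.1)&(q[:,1]>-.3)]
    a=q[(q[:,2]>.009)&(q[:,2]<.0145)]; print(n,"plate/floor",np.percentile(a,[1,99],axis=0).round(3).tolist())
    a=q[(q[:,2]>.08)&(q[:,2]<.175)&(q[:,1]>.02)]; print(n,"arm",np.percentile(a,[2,50,98],axis=0).round(3).tolist())
    cc=np.load(n+".npz")["c"].reshape(-1,3).astype(int); q=P.reshape(-1,3); g=(cc[:,1]>cc[:,0]+25)&(cc[:,1]>cc[:,2]+20)&(abs(q[:,0]-.56)<.1)&(q[:,1]<0)&(q[:,1]>-.3)&(q[:,2]>.02)&(q[:,2]<.06)
    print("green",g.sum(),np.percentile(q[g],[2,50,98],axis=0).round(3).tolist())
E
```

```text
hist (array([3567, 3963,   35, 5756, 6263,  256,  262,  304, 2122,  275,  847,
       1177, 1430, 1840,   13,   17,   24,   35,  118,   91]), array([-0.004,  0.   ,  0.004,  0.008,  0.012,  0.016,  0.02 ,  0.024,
        0.028,  0.032,  0.036,  0.04 ,  0.044,  0.048,  0.052,  0.056,
        0.06 ,  0.064,  0.068,  0.072,  0.076]))
fence 3121 [[0.5053, -0.2315, 0.0454], [0.5285, -0.0582, 0.0482], [0.6093, 0.1105, 0.0507]] [561.9 -63.3] [348.6 106.1] 87.6
rail 2288 [[0.531, -0.2457, 0.0273], [0.6237, -0.02, 0.03], [0.635, 0.106, 0.0327]] [579.5 -69.9] [359.9  99. ] 87.52
all 20543 [[0.512, -0.2359, 0.0104], [0.5839, -0.013, 0.0129], [0.6514, 0.1083, 0.0501]] [578.7 -70.1] [360.7 140.4] 87.5
unit 1254 [[0.5087, -0.2279, 0.0485], [0.5329, -0.1692, 0.0492], [0.6116, 0.1082, 0.0515]] [562.6 -62.1] [345.4 105. ] 87.58
fence line [ 0.02848176  0.99959433  0.52507126 -0.05225155]
rail line [0.02614291 0.9996582  0.6272483  0.00749764] (array([624.3, -56.9]), array([330.1,  11.6]), 87.87)
scene plate/floor [[0.526, -0.243, 0.009], [0.649, 0.097, 0.014]]
scene arm [[0.517, 0.027, 0.088], [0.538, 0.052, 0.133], [0.566, 0.061, 0.17]]
green 256 [[0.531, -0.21, 0.035], [0.573, -0.171, 0.04], [0.6, -0.107, 0.048]]
side plate/floor [[0.491, -0.252, 0.009], [0.649, 0.097, 0.014]]
side arm [[0.515, 0.029, 0.083], [0.53, 0.036, 0.126], [0.563, 0.056, 0.169]]
green 452 [[0.538, -0.198, 0.036], [0.573, -0.156, 0.039], [0.607, -0.108, 0.048]]
```

Call:
servo_tool(plan=[{"delta_pos":[-0.67,0,0],"rotation":[0,0,0],"grip":1},{"delta_pos":[-0.67,-1,-0.2],"rotation":[0,0,0],"grip":1},{"delta_pos":[-0.67,-2,-0.4],"rotation":[0,0,0],"grip":1},{"delta_pos":[-0.67,-3,-0.6],"rotation":[0,0,0],"grip":1},{"delta_pos":[-0.67,-4,-0.77],"rotation":[0,0,0],"grip":1},{"delta_pos":[-0.67,-4,-0.77],"rotation":[0,0,0],"grip":1},{"delta_pos":[-0.67,-4,-0.77],"rotation":[0,0,0],"grip":1},{"delta_pos":[0.1,-4,-0.77],"rotation":[0,0,0],"grip":1},{"delta_pos":[0.78,-4,-0.77],"rotation":[0,0,0],"grip":1},{"delta_pos":[0.78,-4,-0.77],"rotation":[0,0,0],"grip":1}], newtons=20)

```text
time: 1.4
position: [0.4345, 0.0459, 0.1526]
tcp_rot: [-0.499, -0.501, 0.502, -0.498]
wrist_force: [-0.5, 0.2, 0.3]
width: 0.0014
```

```bash
python3 - <<'E'
from h import *
P=np.load("wrist.npz")["P"]
q=P[150:205,175:215].reshape(-1,3); q=q[(q[:,2]>.09)]
print(len(q),np.percentile(q,[0,2,50,98],axis=0).round(3).tolist())
for v in range(176,204,3): print(v,P[v,193].round(3))
f,P,C=shot("side"); np.savez("side2.npz",P=P,c=f["color"])
cv2.imwrite("pics/s2.png",cv2.resize(f["color"][40:290,230:430,::-1],None,fx=2.4,fy=2.4))
E
```

```text
1131 [[0.541, -0.002, 0.099], [0.545, 0.003, 0.104], [0.556, 0.037, 0.124], [0.566, 0.049, 0.139]]
176 [0.554 0.024 0.122]
179 [0.553 0.021 0.121]
182 [0.553 0.018 0.122]
185 [0.554 0.016 0.125]
188 [0.553 0.013 0.124]
191 [0.553 0.01  0.123]
194 [0.554 0.008 0.128]
197 [0.554 0.005 0.126]
200 [0.551 0.    0.121]
203 [ 0.515 -0.022  0.048]
```

View pics/s2.png

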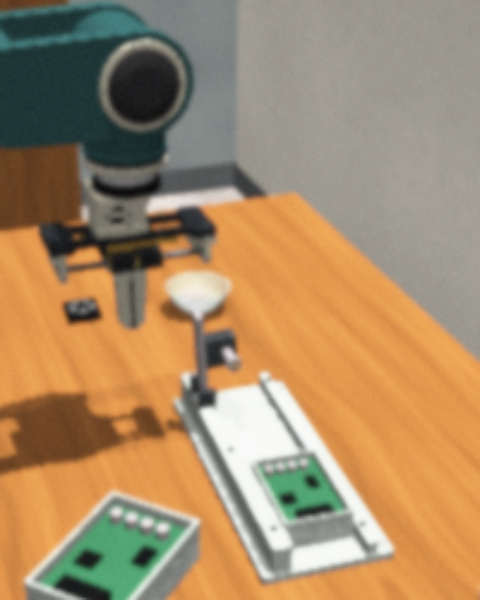

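The shut fingers hover left of the raised stop (tip at 200,315; nose at 232,355), and the channel is clear. I'll push the arm over in an arc.

Call:
servo_tool(plan=[{"delta_pos":[0,0.5,0],"rotation":[0,0,0],"grip":1},{"delta_pos":[0,0.8,0],"rotation":[0,0,0],"grip":1},{"delta_pos":[0,1.0,0],"rotation":[0,0,0],"grip":1},{"delta_pos":[0,1.2,0],"rotation":[0,0,0],"grip":1},{"delta_pos":[0,1.45,0],"rotation":[0,0,0],"grip":1},{"delta_pos":[0.02,1.7,0],"rotation":[0,0,0],"grip":1},{"delta_pos":[0.09,1.93,0],"rotation":[0,0,0],"grip":1},{"delta_pos":[0.17,2.16,0],"rotation":[0,0,0],"grip":1},{"delta_pos":[0.27,2.34,0],"rotation":[0,0,0],"grip":1},{"delta_pos":[0.37,2.5,0],"rotation":[0,0,0],"grip":1}])

```text
time: 2.7
position: [0.5856, 0.0462, 0.1327]
tcp_rot: [-0.5, -0.5, 0.5, -0.5]
wrist_force: [-0.3, -0.1, -0.2]
width: 0.0005
```

Call:
servo_tool(plan=[{"delta_pos":[0.16,0.14,0],"rotation":[0,0,0],"grip":1},{"delta_pos":[0.33,0.28,0],"rotation":[0,0,0],"grip":1},{"delta_pos":[0.47,0.34,0],"rotation":[0,0,0],"grip":1},{"delta_pos":[0.6,0.39,0],"rotation":[0,0,0],"grip":1},{"delta_pos":[0.68,0.41,0],"rotation":[0,0,0],"grip":1},{"delta_pos":[0.73,0.42,0],"rotation":[0,0,0],"grip":1},{"delta_pos":[0.75,0.42,0],"rotation":[0,0,0],"grip":1},{"delta_pos":[0.75,0.42,0],"rotation":[0,0,0],"grip":1}])

```text
time: 3.7
position: [0.6102, 0.0462, 0.0885]
tcp_rot: [0.5, 0.5, -0.5, 0.5]
wrist_force: [-0.7, -0.3, -0.7]
width: 0.0004
```

```bash
python3 - <<'E'
from h import *
f,P,C=shot("side"); np.savez("side3.npz",P=P,c=f["color"])
cv2.imwrite("pics/s3.png",cv2.resize(f["color"][100:290,270:430,::-1],None,fx=3,fy=3))
E
```

```text
(no output)
```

View pics/s3.png

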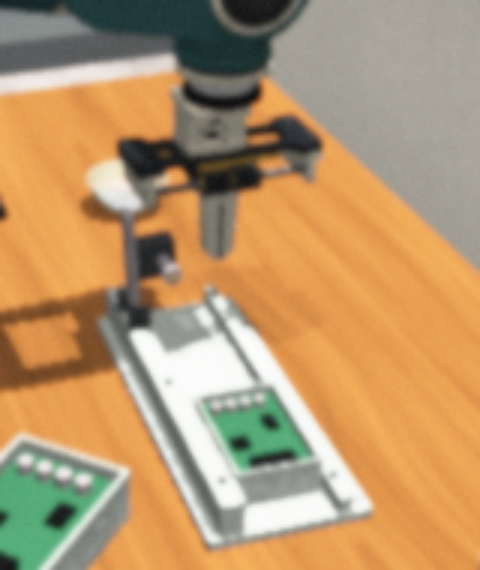

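The fingers are now on the far side (218,255), but the stop arm is still raised (128,215–320). The pass missed it, so I'll measure arm and finger positions.

```bash
python3 - <<'E'
from h import *
f,P,C=shot("scene"); cv2.imwrite("pics/sc2.png",cv2.resize(f["color"][110:280,220:390,::-1],None,fx=3.4,fy=3.4))
np.savez("scene3.npz",P=P,c=f["color"])
for n in("side3","side2","side","scene","scene3","wrist"):
    P=np.load(n+".npz")["P"]; q=P.reshape(-1,3); q=q[(q[:,0]>.44)&(q[:,0]<.58)&(q[:,1]<.12)&(q[:,1]>-.02)]
    for a in(.075,.095,.115,.135,.15,.16,.17):
        w=q[(abs(q[:,2]-a)<.005)]
        if len(w)>3: print(n,a,len(w),np.percentile(w[:,:2],[5,50,95],axis=0).round(3).tolist())
E
```

```text
side3 0.075 26 [[0.515, 0.022], [0.521, 0.032], [0.531, 0.066]]
side3 0.095 18 [[0.519, 0.033], [0.523, 0.036], [0.541, 0.048]]
side3 0.115 67 [[0.518, -0.001], [0.541, 0.033], [0.562, 0.048]]
side3 0.135 85 [[0.517, 0.032], [0.543, 0.039], [0.562, 0.055]]
side3 0.15 13 [[0.515, 0.033], [0.517, 0.037], [0.521, 0.054]]
side3 0.16 13 [[0.515, 0.035], [0.516, 0.04], [0.521, 0.055]]
side3 0.17 16 [[0.514, 0.032], [0.518, 0.041], [0.521, 0.053]]
side2 0.075 30 [[0.515, 0.024], [0.521, 0.036], [0.53, 0.067]]
side2 0.095 20 [[0.519, 0.031], [0.522, 0.036], [0.546, 0.05]]
side2 0.115 60 [[0.518, -0.001], [0.542, 0.033], [0.563, 0.045]]
side2 0.135 85 [[0.517, 0.032], [0.542, 0.038], [0.562, 0.054]]
side2 0.15 12 [[0.515, 0.033], [0.517, 0.038], [0.521, 0.052]]
side2 0.16 16 [[0.515, 0.034], [0.516, 0.036], [0.521, 0.056]]
side2 0.17 20 [[0.442, 0.036], [0.516, 0.04], [0.523, 0.056]]
side 0.075 28 [[0.515, 0.023], [0.521, 0.033], [0.53, 0.064]]
side 0.095 21 [[0.519, 0.033], [0.524, 0.036], [0.545, 0.048]]
side 0.115 65 [[0.518, -0.002], [0.541, 0.034], [0.561, 0.043]]
side 0.135 85 [[0.517, 
[... 853 characters left out ...]
]
scene3 0.135 45 [[0.518, 0.05], [0.541, 0.056], [0.564, 0.059]]
scene3 0.15 9 [[0.516, 0.052], [0.521, 0.056], [0.523, 0.059]]
scene3 0.16 15 [[0.518, 0.037], [0.52, 0.055], [0.523, 0.06]]
scene3 0.17 11 [[0.514, 0.043], [0.52, 0.047], [0.525, 0.06]]
wrist 0.075 201 [[0.516, 0.026], [0.526, 0.065], [0.536, 0.07]]
wrist 0.095 15 [[0.527, 0.037], [0.534, 0.058], [0.566, 0.059]]
wrist 0.115 221 [[0.526, 0.003], [0.565, 0.043], [0.566, 0.06]]
wrist 0.135 1310 [[0.524, 0.037], [0.545, 0.047], [0.564, 0.057]]
wrist 0.15 251 [[0.522, 0.037], [0.523, 0.049], [0.524, 0.06]]
wrist 0.16 283 [[0.522, 0.037], [0.523, 0.048], [0.524, 0.059]]
wrist 0.17 438 [[0.515, 0.037], [0.52, 0.048], [0.523, 0.059]]
```

View pics/sc2.png

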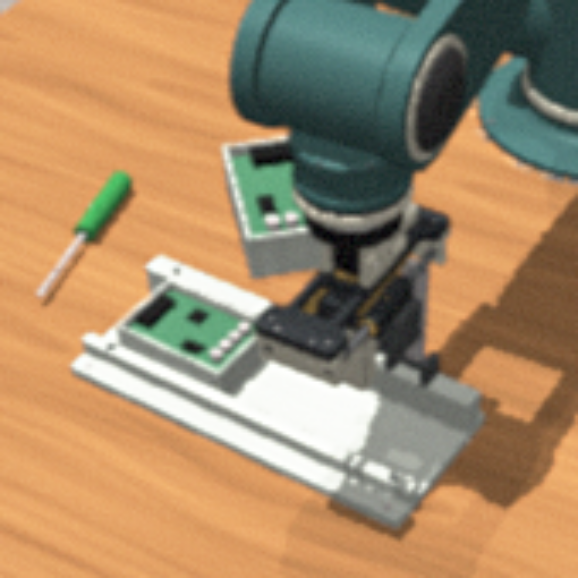

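```bash
python3 - <<'E'
from h import *
print(robot.read_state())
for n,(x0,y0,s),l in(("side2",(230,40,2.4),[(130,285),(130,300),(130,320)]),("side3",(270,100,3),[(218,210),(218,230),(218,250),(150,270),(210,175)])):
    P=np.load(n+".npz")["P"]
    for u,v in l: print(n,u,v,P[int(y0+v/s),int(x0+u/s)].round(3))
E
```

```text
{'time': 3.8, 'joints': array([ 3.38787191e-02,  3.30913093e-02,  1.71539704e+00, -6.46850794e-06,
        1.39273029e+00,  3.38649795e-02]), 'joint_velocities': array([-0.00093547,  0.00070468,  0.00128023,  0.00155135,  0.00037289,
        0.0013401 ]), 'effort': array([ 4.03095764e-04, -6.24133515e+01, -5.96236038e+01,  7.75850960e-02,
        9.18295904e-03,  2.49395043e-05]), 'position': array([0.61025872, 0.04619531, 0.08862981]), 'tcp_rot': array([ 0.50009135,  0.49991178, -0.49990119,  0.50009564]), 'wrist_force': array([ 0.82805355, -0.0835828 , -0.26379363]), 'ft_torque': array([-0.02999572, -0.00816957,  0.01187777]), 'width': 0.00042795110749770993}
side2 130 285 [0.436 0.04  0.227]
side2 130 300 [0.435 0.037 0.207]
side2 130 320 [0.434 0.037 0.182]
side3 218 210 [0.608 0.037 0.161]
side3 218 230 [0.607 0.034 0.142]
side3 218 250 [0.608 0.034 0.119]
side3 150 270 [0.538 0.032 0.109]
side3 210 175 [0.591 0.015 0.213]
```

```bash
python3 - <<'E'
from h import *
for n,x,y,w in(("side",.675,0,.08),("scene",.675,0,.08),("side2",.4345,.046,.03),("side3",.61,.046,.03),("scene3",.61,.046,.03)):
    P=np.load(n+".npz")["P"].reshape(-1,3); q=P[(abs(P[:,0]-x)<w)&(abs(P[:,1]-y)<.03)&(P[:,2]>.075)]
    q=q[q[:,2]<.35]
    print(n,len(q),np.sort(q[:,2])[:40:4].round(3), np.percentile(q[q[:,2]<q[:,2].min()+.03],[3,97],axis=0).round(3).tolist())
E
```

```text
side 1005 [0.216 0.219 0.22  0.221 0.222 0.224 0.225 0.226 0.227 0.228] [[0.615, -0.014, 0.218], [0.736, 0.004, 0.245]]
scene 1023 [0.216 0.218 0.221 0.223 0.224 0.225 0.226 0.227 0.228 0.228] [[0.615, -0.008, 0.218], [0.737, 0.01, 0.245]]
side2 733 [0.168 0.17  0.172 0.174 0.175 0.177 0.178 0.179 0.18  0.181] [[0.421, 0.032, 0.17], [0.451, 0.046, 0.197]]
side3 691 [0.104 0.106 0.108 0.109 0.113 0.114 0.115 0.117 0.118 0.118] [[0.596, 0.032, 0.106], [0.627, 0.046, 0.134]]
scene3 632 [0.106 0.11  0.113 0.116 0.116 0.117 0.119 0.122 0.122 0.124] [[0.596, 0.044, 0.109], [0.627, 0.057, 0.135]]
```

Both cameras agree that the real fingertips sit about 16 mm above the reported TCP, not 22 mm below it. That is why the fingers passed just over the arm. I'll use the measured offset, go back and repeat the push lower.

Call:
servo_tool(plan=[{"delta_pos":[-0.5,0.05,0],"rotation":[0,0,0],"grip":1},{"delta_pos":[-1.0,0.05,0],"rotation":[0,0,0],"grip":1},{"delta_pos":[-1.6,0,-0.03],"rotation":[0,0,0],"grip":1},{"delta_pos":[-1.6,-0.8,-0.03],"rotation":[0,0,0],"grip":1},{"delta_pos":[-1.6,-1.6,-0.03],"rotation":[0,0,0],"grip":1},{"delta_pos":[-1.6,-2.5,-0.03],"rotation":[0,0,0],"grip":1},{"delta_pos":[-1.6,-2.5,-0.03],"rotation":[0,0,0],"grip":1},{"delta_pos":[-1.0,-2.5,-0.03],"rotation":[0,0,0],"grip":1},{"delta_pos":[-0.6,-2.5,-0.03],"rotation":[0,0,0],"grip":1},{"delta_pos":[-0.6,-2.5,-0.03],"rotation":[0,0,0],"grip":1}])

```text
time: 5.05
position: [0.4599, 0.0479, 0.123]
tcp_rot: [-0.499, -0.501, 0.501, -0.499]
wrist_force: [0.0, -0.4, 0.7]
width: 0.0002
```

```bash
cat > tip.py <<'E'
from h import *
s=robot.read_state(); x,y,z=s["position"]
for n in("side","scene"):
    f,P,C=shot(n); np.savez(n+"t.npz",P=P,c=f["color"]); P=P.reshape(-1,3)
    q=P[(abs(P[:,0]-x)<.025)&(abs(P[:,1]-y)<.025)&(P[:,2]>.05)&(P[:,2]<z+.1)]
    print(n,(np.sort(q[:,2])[:10:3]-z).round(3))
    q=P[(abs(P[:,1]-.048)<.015)&(P[:,0]>.5)&(P[:,0]<.66)&(P[:,2]>.05)&(P[:,2]<.18)]
    print(" arm z:",np.percentile(q,[2,50,98],axis=0).round(3).tolist())
E
python3 tip.py
```

```text
side [0.016 0.018 0.02  0.021]
 arm z: [[0.515, 0.033, 0.059], [0.526, 0.037, 0.124], [0.562, 0.061, 0.169]]
scene [0.02  0.022 0.024 0.027]
 arm z: [[0.517, 0.035, 0.052], [0.531, 0.052, 0.129], [0.566, 0.061, 0.17]]
```

Call:
servo_tool(plan=[{"delta_pos":[0,0.3,0],"rotation":[0,0,0],"grip":1},{"delta_pos":[0,0.55,0],"rotation":[0,0,0],"grip":1},{"delta_pos":[0,0.78,0],"rotation":[0,0,0],"grip":1},{"delta_pos":[0,1.0,0],"rotation":[0,0,0],"grip":1},{"delta_pos":[0,1.2,0],"rotation":[0,0,0],"grip":1},{"delta_pos":[0.02,1.36,0],"rotation":[0,0,0],"grip":1},{"delta_pos":[0.1,1.6,0],"rotation":[0,0,0],"grip":1},{"delta_pos":[0.2,1.83,0],"rotation":[0,0,0],"grip":1}])

```text
time: 6.15
position: [0.571, 0.048, 0.112]
tcp_rot: [0.5, 0.5, -0.5, 0.5]
wrist_force: [-1.2, -0.3, 0.8]
width: 0.0003
```

```bash
python3 tip.py
```

```text
side [-0.054 -0.047 -0.045 -0.041]
 arm z: [[0.519, 0.033, 0.062], [0.567, 0.038, 0.113], [0.598, 0.059, 0.177]]
scene [-0.048 -0.046 -0.043 -0.041]
 arm z: [[0.522, 0.034, 0.063], [0.583, 0.055, 0.105], [0.603, 0.06, 0.174]]
```

The arm is turning now. Next is the rest of the arc.

Call:
servo_tool(plan=[{"delta_pos":[0.12,0.17,0],"rotation":[0,0,0],"grip":1},{"delta_pos":[0.25,0.32,0],"rotation":[0,0,0],"grip":1},{"delta_pos":[0.43,0.46,0],"rotation":[0,0,0],"grip":1},{"delta_pos":[0.6,0.57,0],"rotation":[0,0,0],"grip":1},{"delta_pos":[0.74,0.62,0],"rotation":[0,0,0],"grip":1},{"delta_pos":[0.87,0.66,0],"rotation":[0,0,0],"grip":1},{"delta_pos":[0.94,0.68,0],"rotation":[0,0,0],"grip":1},{"delta_pos":[0.98,0.69,0],"rotation":[0,0,0],"grip":1},{"delta_pos":[0.98,0.69,0],"rotation":[0,0,0],"grip":1}])

```text
time: 7.38
position: [0.6115, 0.048, 0.0536]
tcp_rot: [0.5, 0.5, -0.5, 0.5]
wrist_force: [-0.2, -0.3, 0.2]
width: 0.0004
```

Call:
servo_tool(plan=[{"delta_pos":[0.03,0,0],"rotation":[0,0,0],"grip":1},{"delta_pos":[0.05,0,0],"rotation":[0,0,0],"grip":1},{"delta_pos":[0.07,0,0],"rotation":[0,0,0],"grip":1}])

```text
time: 7.75
position: [0.6117, 0.048, 0.0497]
tcp_rot: [0.5, 0.5, -0.5, 0.5]
wrist_force: [-2.8, 0.2, 12.5]
width: 0.0004
```

Call:
servo_tool(plan=[{"delta_pos":[0.01,0,0],"rotation":[0,0,0],"grip":1},{"delta_pos":[0.01,0,0],"rotation":[0,0,0],"grip":1}])

```text
time: 8.0
position: [0.6117, 0.048, 0.0498]
tcp_rot: [0.5, 0.5, -0.5, 0.5]
wrist_force: [-2.9, -0.9, 10.2]
width: 0.0003
```

Call:
servo_tool(plan=[{"delta_pos":[-1,0,0],"rotation":[0,0,0],"grip":1},{"delta_pos":[-2,0,0],"rotation":[0,0,0],"grip":1},{"delta_pos":[-2.7,-0.2,1],"rotation":[0,0,0],"grip":1},{"delta_pos":[-2.7,-0.57,2],"rotation":[0,0,0],"grip":1},{"delta_pos":[-2.7,-0.57,3.0],"rotation":[0,0,0],"grip":1},{"delta_pos":[-2.7,-0.57,4.0],"rotation":[0,0,0],"grip":1},{"delta_pos":[-2.7,-0.57,4.0],"rotation":[0,0,0],"grip":1},{"delta_pos":[-2.7,-0.57,4.0],"rotation":[0,0,0],"grip":1}])

```text
time: 9.0
position: [0.5771, -0.192, 0.2105]
tcp_rot: [-0.5, -0.5, 0.5, -0.5]
wrist_force: [0.7, 0.5, 0.2]
width: 0.0008
```

```bash
python3 - <<'E'
from h import *
print(robot.read_state()["position"])
f,P,C=shot("wrist"); np.savez("wrist4.npz",P=P,c=f["color"]); cv2.imwrite("pics/w4.png",f["color"][...,::-1])
f,P2,C=shot("side"); cv2.imwrite("pics/s4.png",cv2.resize(f["color"][100:290,270:430,::-1],None,fx=3,fy=3))
P=P.reshape(-1,3); 
q=P[(abs(P[:,0]-.577)<.037)&(P[:,1]<-.05)&(P[:,2]>.047)&(P[:,2]<.053)]; print("unit rim",len(q),np.percentile(q,[1,50,99],axis=0).round(4).tolist(),cv2.minAreaRect((q[:,:2]*1000).astype(np.float32)))
a=P[(abs(P[:,0]-.577)<.06)&(P[:,1]>-.03)&(P[:,1]<.09)&(P[:,2]>.052)]
for x in np.arange(.54,.64,.015):
    w=a[abs(a[:,0]-x)<.005]; 
    if len(w)>3: print("arm x",x.round(3),len(w),np.percentile(w[:,1:],[2,50,98],axis=0).round(4).tolist())
b=P[(abs(P[:,0]-.58)<.012)&(P[:,1]>-.03)&(P[:,1]<.036)&(P[:,2]>.022)&(P[:,2]<.052)]; print("nose",len(b),np.percentile(b,[0,3,50,97],axis=0).round(4).tolist())
E
```

```text
[ 0.57707009 -0.1920146   0.21045175]
unit rim 1176 [[0.5427, -0.218, 0.0472], [0.5767, -0.1862, 0.0495], [0.6118, -0.0973, 0.0515]] ((573.6563720703125, -157.7858428955078), (120.35015106201172, 73.15823364257812), 86.9940185546875)
nose 275 [[0.568, -0.0036, 0.0229], [0.5692, -0.0019, 0.028], [0.5772, 0.0046, 0.0372], [0.5853, 0.0167, 0.0421]]
```

View pics/w4.png

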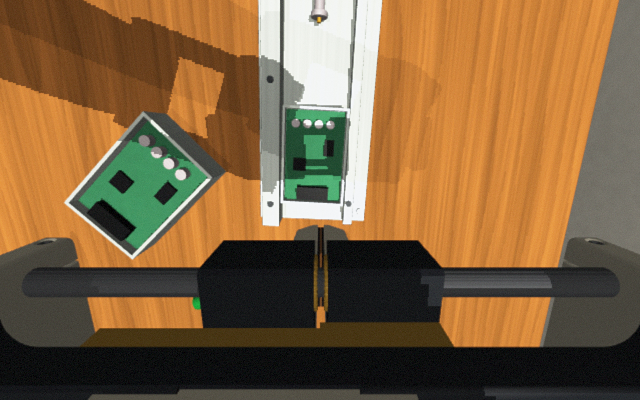

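Wrist view: the nose and pin of the lowered stop are in the channel at (318,12), and the unit spans (283–350, 105–220). The look-alike is outside the nest at (145,185), and the screwdriver handle shows at (197,303). I'll check clearances for the gripper body.

```bash
python3 - <<'E'
from h import *
f,P,C=shot("side"); P=P.reshape(-1,3)
a=P[(P[:,0]>.55)&(P[:,0]<.64)&(P[:,1]>.034)&(P[:,1]<.062)&(P[:,2]>.055)&(P[:,2]<.09)]; print("arm top",np.c_[a[::4,0],a[::4,2]].round(3).tolist()[:12])
P=np.load("side.npz")["P"].reshape(-1,3)
for lo in(.02,.052,.065):
    a=P[(P[:,0]>.44)&(P[:,0]<.71)&(P[:,1]>-.33)&(P[:,1]<-.09)&(P[:,2]>lo)&(P[:,2]<.15)]
    if lo==.02: a=a[(a[:,1]<-.22)]
    print(lo,len(a), np.percentile(a,[0,5,50,95,100],axis=0).round(3).tolist() if len(a) else "")
P=np.load("wrist4.npz")["P"].reshape(-1,3); a=P[(P[:,0]<.53)&(P[:,0]>.3)&(P[:,1]<0)&(P[:,2]>.052)&(P[:,2]<.1)]; print("lookalike",np.percentile(a,[1,50,99],axis=0).round(3).tolist())
E
```

```text
arm top [[0.63, 0.065], [0.62, 0.064], [0.629, 0.068], [0.6, 0.064], [0.611, 0.066], [0.622, 0.066], [0.568, 0.066], [0.581, 0.065], [0.593, 0.064], [0.604, 0.065], [0.614, 0.067], [0.553, 0.065]]
0.02 290 [[0.5, -0.255, 0.02], [0.502, -0.251, 0.022], [0.52, -0.235, 0.034], [0.617, -0.22, 0.049], [0.621, -0.22, 0.051]]
0.052 3 [[0.527, -0.206, 0.052], [0.532, -0.204, 0.052], [0.581, -0.185, 0.052], [0.602, -0.113, 0.052], [0.604, -0.105, 0.052]]
0.065 0 
lookalike [[0.301, -0.288, 0.052], [0.371, -0.17, 0.052], [0.439, -0.106, 0.054]]
```

Call:
servo_tool(plan=[{"delta_pos":[0,-0.08,0.6],"rotation":[0,0,0],"grip":1},{"delta_pos":[0,-0.08,1.15],"rotation":[0,0,0],"grip":1},{"delta_pos":[0.7,-0.08,1.15],"rotation":[0,0,0],"grip":1},{"delta_pos":[1.4,-0.08,1.15],"rotation":[0,0,0],"grip":1},{"delta_pos":[2.1,-0.08,1.15],"rotation":[0,0,0],"grip":1},{"delta_pos":[2.7,-0.08,1.15],"rotation":[0,0,0],"grip":1},{"delta_pos":[3.0,-0.08,1.15],"rotation":[0,0,0],"grip":1},{"delta_pos":[3.2,-0.08,1.15],"rotation":[0,0,0],"grip":1},{"delta_pos":[3.3,-0.08,1.15],"rotation":[0,0,0],"grip":1},{"delta_pos":[3.37,-0.08,1.15],"rotation":[0,0,0],"grip":1}])

```text
time: 10.4
position: [0.5729, -0.2612, 0.0092]
tcp_rot: [0.5, 0.5, -0.5, 0.5]
wrist_force: [0.1, -0.0, 0.8]
width: 0.0005
```

```bash
python3 - <<'E'
from h import *
f,P,C=shot("side"); cv2.imwrite("pics/s5.png",cv2.resize(f["color"][120:300,270:430,::-1],None,fx=3,fy=3))
print(robot.read_state()["position"])
E
```

```text
[ 0.57262084 -0.26109056  0.00864322]
```

View pics/s5.png

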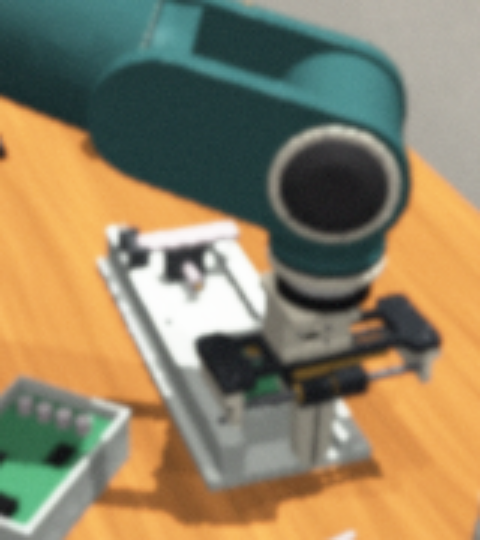

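The finger stands behind the unit (315,440) just above the plate, and the stop lies level across the channel (190,235). Next I'll slide the unit, slowing near the nose.

Call:
servo_tool(plan=[{"delta_pos":[0,0,-0.2],"rotation":[0,0,0],"grip":1},{"delta_pos":[0,0,-0.4],"rotation":[0,0,0],"grip":1},{"delta_pos":[0,0.01,-0.55],"rotation":[0,0,0],"grip":1},{"delta_pos":[0,0.02,-0.7],"rotation":[0,0,0],"grip":1},{"delta_pos":[0,0.03,-0.85],"rotation":[0,0,0],"grip":1},{"delta_pos":[0,0.03,-1.0],"rotation":[0,0,0],"grip":1},{"delta_pos":[0,0.04,-1.15],"rotation":[0,0,0],"grip":1},{"delta_pos":[0,0.04,-1.3],"rotation":[0,0,0],"grip":1},{"delta_pos":[0,0.05,-1.45],"rotation":[0,0,0],"grip":1},{"delta_pos":[0,0.05,-1.6],"rotation":[0,0,0],"grip":1}])

```text
time: 11.7
position: [0.5757, -0.1649, 0.0089]
tcp_rot: [0.5, 0.5, -0.5, 0.5]
wrist_force: [1.0, -5.9, 0.9]
width: 0.0006
```

```bash
cat > gap.py <<'E'
from h import *
s=robot.read_state(); print(s["position"].round(4),s["wrist_force"].round(2))
f,P,C=shot("wrist"); P=P.reshape(-1,3)
u=P[(abs(P[:,0]-.577)<.035)&(P[:,1]<.03)&(P[:,1]>-.2)&(P[:,2]>.0475)&(P[:,2]<.053)]
if len(u): print("unit front y",np.percentile(u[:,1],[2,50,98,99.5]).round(4),"x",np.percentile(u[:,0],[2,98]).round(4))
b=P[(abs(P[:,0]-.58)<.012)&(P[:,1]>-.03)&(P[:,1]<.036)&(P[:,2]>.03)&(P[:,2]<.0445)]
if len(b): print("nose",len(b),np.percentile(b[:,1],[0,3,10,50]).round(4))
E
python3 gap.py
```

```text
[ 0.5757 -0.1649  0.0089] [ 1.05 -5.86  0.93]
unit front y [-0.1555 -0.1337 -0.0481 -0.0431] x [0.5454 0.611 ]
```

Call:
servo_tool(plan=[{"delta_pos":[0,0.0,-0.1],"rotation":[0,0,0],"grip":1},{"delta_pos":[0,0.0,-0.2],"rotation":[0,0,0],"grip":1},{"delta_pos":[0,0.01,-0.3],"rotation":[0,0,0],"grip":1},{"delta_pos":[0,0.01,-0.37],"rotation":[0,0,0],"grip":1},{"delta_pos":[0,0.01,-0.42],"rotation":[0,0,0],"grip":1}])

```text
time: 12.38
position: [0.5762, -0.14, 0.0088]
tcp_rot: [0.5, 0.5, -0.5, 0.5]
wrist_force: [1.5, -5.3, 1.6]
width: -0.0
```

```bash
python3 gap.py
```

```text
[ 0.5762 -0.14    0.0088] [ 1.51 -5.27  1.56]
unit front y [-0.1306 -0.1091 -0.0252 -0.0185] x [0.5461 0.6115]
nose 1558 [-0.03   -0.0287 -0.0257 -0.0192]
```

Call:
servo_tool(plan=[{"delta_pos":[0,0,-0.03],"rotation":[0,0,0],"grip":1},{"delta_pos":[0,0,-0.06],"rotation":[0,0,0],"grip":1},{"delta_pos":[0,0,-0.09],"rotation":[0,0,0],"grip":1},{"delta_pos":[0,0,-0.11],"rotation":[0,0,0],"grip":1},{"delta_pos":[0,0,-0.13],"rotation":[0,0,0],"grip":1},{"delta_pos":[0,0,-0.15],"rotation":[0,0,0],"grip":1},{"delta_pos":[0,0,-0.16],"rotation":[0,0,0],"grip":1}])

```text
time: 13.3
position: [0.5762, -0.1306, 0.0088]
tcp_rot: [0.5, 0.5, -0.5, 0.5]
wrist_force: [1.3, -4.3, 2.5]
width: 0.0003
```

```bash
python3 gap.py
```

```text
[ 0.5762 -0.1306  0.0088] [ 1.34 -4.35  2.52]
unit front y [-0.1212 -0.1    -0.0163 -0.0098] x [0.5462 0.6115]
nose 2305 [-0.03   -0.0294 -0.0278 -0.013 ]
```

Call:
servo_tool(plan=[{"delta_pos":[0,0,-0.01],"rotation":[0,0,0],"grip":1},{"delta_pos":[0,0,-0.02],"rotation":[0,0,0],"grip":1},{"delta_pos":[0,0,-0.03],"rotation":[0,0,0],"grip":1},{"delta_pos":[0,0,-0.04],"rotation":[0,0,0],"grip":1},{"delta_pos":[0,0,-0.05],"rotation":[0,0,0],"grip":1},{"delta_pos":[0,0,-0.06],"rotation":[0,0,0],"grip":1},{"delta_pos":[0,0,-0.07],"rotation":[0,0,0],"grip":1}])

```text
time: 14.22
position: [0.5762, -0.1275, 0.0089]
tcp_rot: [0.5, 0.499, -0.501, 0.501]
wrist_force: [1.8, -16.3, 0.5]
width: 0.0006
```

That is contact: the force has risen to 16 N with about 4–5 N of it drag. I'll hold here.

Call:
servo_tool(plan=[{"delta_pos":[0,0,0],"rotation":[0,0,0],"grip":1},{"delta_pos":[0,0,0],"rotation":[0,0,0],"grip":1},{"delta_pos":[0,0,0],"rotation":[0,0,0],"grip":1}])

```text
time: 14.6
position: [0.5762, -0.1275, 0.0088]
tcp_rot: [0.5, 0.499, -0.501, 0.501]
wrist_force: [1.9, -14.3, 0.1]
width: 0.0006
```

```bash
python3 - <<'E'
from h import *
f,P,C=shot("scene"); np.savez("sc6.npz",P=P,c=f["color"]); a=cv2.resize(f["color"][180:270,240:370,::-1],None,fx=4,fy=4)
g,P,C=shot("wrist"); np.savez("w6.npz",P=P,c=g["color"]); b=cv2.resize(g["color"][60:260,220:420,::-1],None,fx=2.6,fy=2.6)[:,:]
h,w=max(a.shape[0],b.shape[0]),0
cv2.imwrite("pics/w6.png",cv2.resize(g["color"][0:240,200:460,::-1],None,fx=2.4,fy=2.4))
print(robot.read_state()["wrist_force"])
E
python3 gap.py
```

```text
[  1.44922309 -14.47703155   0.82736788]
[ 0.5762 -0.1275  0.0088] [  1.45 -14.48   0.83]
unit front y [-0.1181 -0.0969 -0.0132 -0.0065] x [0.5464 0.6115]
nose 2635 [-0.03   -0.0292 -0.0274 -0.0116]
```

View pics/w6.png

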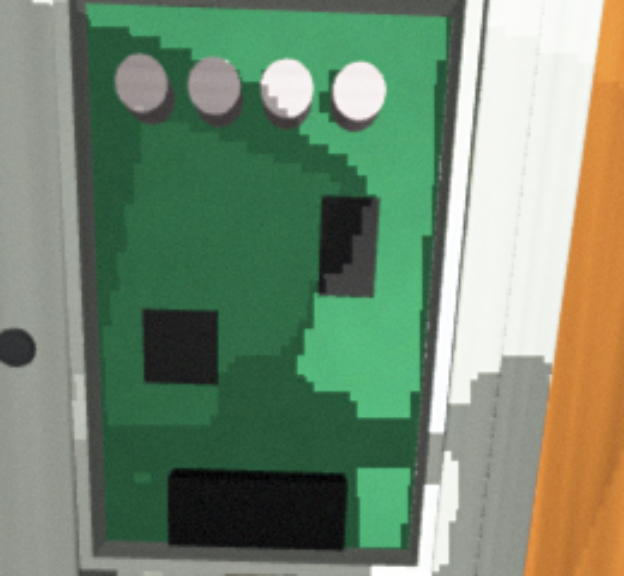

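The wrist view (unit filling 80–450, 0–560) cuts off the unit's front edge, so that reading was too short. The rear edge has moved 100 mm, which puts the front on the nose as expected. I'll press about 2 N more and hold for a second.

Call:
servo_tool(plan=[{"delta_pos":[0,0,-0.003],"rotation":[0,0,0],"grip":1},{"delta_pos":[0,0,-0.003],"rotation":[0,0,0],"grip":1},{"delta_pos":[0,0,-0.003],"rotation":[0,0,0],"grip":1},{"delta_pos":[0,0,-0.003],"rotation":[0,0,0],"grip":1},{"delta_pos":[0,0,-0.003],"rotation":[0,0,0],"grip":1},{"delta_pos":[0,0,-0.003],"rotation":[0,0,0],"grip":1},{"delta_pos":[0,0,-0.003],"rotation":[0,0,0],"grip":1},{"delta_pos":[0,0,-0.003],"rotation":[0,0,0],"grip":1},{"delta_pos":[0,0,-0.003],"rotation":[0,0,0],"grip":1},{"delta_pos":[0,0,-0.003],"rotation":[0,0,0],"grip":1}])

```text
time: 16.0
position: [0.5762, -0.1275, 0.0088]
tcp_rot: [0.5, 0.499, -0.501, 0.501]
wrist_force: [2.4, -16.2, 1.2]
width: 0.0005
```

The position held still under 16 N (about 11–12 N on the nose). Next I'll back off slowly, then rise away.

Call:
servo_tool(plan=[{"delta_pos":[0,0,0.02],"rotation":[0,0,0],"grip":1},{"delta_pos":[0,0,0.08],"rotation":[0,0,0],"grip":1},{"delta_pos":[0,0,0.3],"rotation":[0,0,0],"grip":1},{"delta_pos":[0,0,0.7],"rotation":[0,0,0],"grip":1},{"delta_pos":[0,0,1.0],"rotation":[0,0,0],"grip":1},{"delta_pos":[-0.8,0,1.0],"rotation":[0,0,0],"grip":1},{"delta_pos":[-1.7,0,1.0],"rotation":[0,0,0],"grip":1},{"delta_pos":[-2.6,0,1.0],"rotation":[0,0,0],"grip":1},{"delta_pos":[-3.2,0,1.0],"rotation":[0,0,0],"grip":1},{"delta_pos":[-3.2,0,1.0],"rotation":[0,0,0],"grip":1}])

```text
time: 17.25
position: [0.5769, -0.1866, 0.2037]
tcp_rot: [0.501, 0.499, -0.499, 0.501]
wrist_force: [-0.7, -0.5, -1.2]
width: 0.0003
```

```bash
python3 - <<'E'
from h import *
f,P,C=shot("wrist"); Q=P.reshape(-1,3); cv2.imwrite("pics/w7.png",cv2.resize(f["color"][0:240,200:460,::-1],None,fx=2.4,fy=2.4))
q=Q[(abs(Q[:,0]-.577)<.045)&(Q[:,1]<.03)&(Q[:,1]>-.2)&(Q[:,2]>.047)&(Q[:,2]<.053)]
print("rim",np.percentile(q,[1,50,99],axis=0).round(4).tolist(),cv2.minAreaRect((q[abs(q[:,0]-.578)<.04][:,:2]*1000).astype(np.float32)))
b=Q[(abs(Q[:,0]-.58)<.015)&(Q[:,1]>.004)&(Q[:,1]<.03)&(Q[:,2]>.03)&(Q[:,2]<.045)]; print("nose",len(b),np.percentile(b[:,1],[0,2,10]).round(4) if len(b) else "")
a=Q[(Q[:,0]>.55)&(Q[:,0]<.64)&(Q[:,1]>.034)&(Q[:,1]<.062)&(Q[:,2]>.055)&(Q[:,2]<.09)]; print("arm top z",len(a),np.percentile(a[:,2],[5,50,95]).round(3))
print(robot.read_state()["wrist_force"])
E
```

```text
rim [[0.5323, -0.1187, 0.0473], [0.5701, -0.0483, 0.0495], [0.6128, 0.0052, 0.0517]] ((574.4714965820312, -58.111759185791016), (120.69995880126953, 75.7761459350586), 88.60743713378906)
nose 162 [0.0046 0.0048 0.0061]Traceback (most recent call last):
  File "<stdin>", line 6, in <module>
    return _quantile_unchecked(
        a, q, axis, out, overwrite_input, method, keepdims, weights)
    return _ureduce(a,
                    func=_quantile_ureduce_func,
    ...<5 lines>...
                    overwrite_input=overwrite_input,
                    method=method)
    r = func(a, **kwargs)
    result = _quantile(arr,
                       quantiles=q,
    ...<2 lines>...
                       out=out,
                       weights=wgt)
    slices_having_nans = np.isnan(arr[-1, ...])
                                  ~~~^^^^^^^^^
IndexError: index -1 is out of bounds for axis 0 with size 0
```

View pics/w7.png

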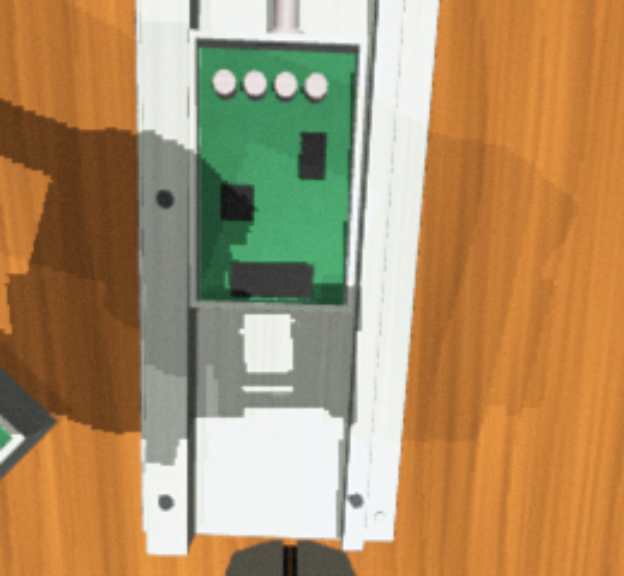

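The unit's front edge (285,38) sits on the nose rod with no visible gap, and it lies flat and straight in the channel. I'll check the arm level from the side camera and hand in.

```bash
python3 - <<'E'
from h import *
f,P,C=shot("side"); P=P.reshape(-1,3)
a=P[(P[:,0]>.55)&(P[:,0]<.64)&(P[:,1]>.034)&(P[:,1]<.062)&(P[:,2]>.055)&(P[:,2]<.09)]
print(len(a),"slope",np.polyfit(a[:,0],a[:,2],1),np.median(a[:,2]))
print(order.close_job())
E
```

```text
109 slope [0.0069158  0.06023851] 0.06474073995630092
the job is handed in; nothing more can be done
None
```

The stop arm is down across the channel, the control unit is seated on the nose, and I have handed the job in. The hand-in gives no verdict, so what follows is from my own checks.

- **Stop arm:** the first swing missed, because the real fingertips sit about 16 mm above the reported TCP, not 22 mm below it as the spec says. The fingers passed just over the arm and touched nothing. I repeated the swing lower and pushed the arm onto its end stop with 10–12 N.
- **Unit:** I slid it about 100 mm to the nose and held it there for about 1.7 s. The wrist force was 14–16 N, of which about 4–5 N was drag, so I estimate 10–12 N on the nose. I then backed off slowly and lifted clear.

**Last checks:**
- **Arm:** its top was level within about 0.4 degrees at z = 65 mm.
- **Seating:** the unit's front edge was at y ≈ +0.002 m, on the nose with no visible gap. The pin itself was not measured.
- **Position in channel:** the unit lay flat and straight, about 3 mm towards the fence side.
- **Robot:** the gripper was clear and the wrist force was near zero.
- **Bystanders:** I saw no contact with any of them, but I did not re-measure their positions at the end.

**Readings that failed or disagreed:** one unit-front reading during the slide came out about 9 mm short because the picture cut off the front edge. The wrist camera's check of the arm height failed because the arm was out of view, so I used the side camera instead.

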